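# Swing the snack box lid over and click it shut

## Robot

A 6-joint arm with a two-finger parallel gripper is mounted at the origin on a cart in front of the work surface, level with it; the furniture and walls round the work are solid. World frame = base frame: x ahead of the robot, y to its left, z up, the work surface at z = 0. Lengths are in m, angles in rad, forces in N, time in s.
With the tool pointing down it reaches from about 0.3 to 0.75 m from the base axis. Payload 8.5 kg.
Tool frame: the origin (TCP) lies on the centre line of the jaws, within the pads' length; the fingertips stand tips_ahead ahead of it and the grasp point (between the pads) lies 11 mm behind it (tips_ahead is the distance from the TCP to the fingertips, in m); z points along the fingers, y is the line along which they close (so a half turn about z gives the same grasp; the last joint's range is limited). The gripper opens to 88 mm and grips with 3 to 60 N. Pads are 18 mm wide; open, the fingers measure 123 mm over their backs; the gripper's body (75 mm by 187 mm) begins 45 mm behind the grasp point.
Start: joints at [-1.382, 0.381, 1.297, -0, 1.464, -0.215], TCP at [0.216, -0.506, 0.247] pointing down, gripper open.
Joint ranges: [-3.11, 3.11], [-0.89, 2.33], [0.22, 2.48], [-1.42, 4.56], [0.17, 2.85], [-2.88, 2.88]. Speed limits (rad/s): [2.39, 2.39, 3.14, 3.14, 3.14, 3.14].

## Interface

Orientations are given as a unit quaternion [w, x, y, z].
In Python, from plant import observe, snapshot, get_calibration, job_done, tips_ahead gives the robot as it stands.
- The arm moves only by the shell command python3 -m creep 'ROWS' [FORCE]. ROWS is JSON, a list of rows, each a list of 7 numbers: the shift along the tool's x, y, z as a fraction of full scale, then the turn, a rotation vector about the tool's x, y, z as a fraction of full scale, then the closure in counts, from 0 (fully open) to 255 (shut). A call has 1 to 12 rows; each row shifts and turns the commanded pose from where the row before left it, along the tool's axes as they then stand; what a row does not reach is not made up. Full scale, the value 1, is 50 cm for a shift and 0.08 rad for a turn. A row lasts 1/8 s, in which the tool goes at most 62.5 mm and 10.7 degrees, less where a joint would pass 70% of its speed; a pose out of reach is approached as far as the arm can. A call with a number of a shift or a turn outside -1 to 1 is refused whole. A call with a gripper value outside its range is refused whole. The fingers move at their own pace and stop on an object; FORCE is the grip in N (left out, the last holds). Time passes only in rows, so rows that do not move let the fingers close. It gives the time, the measured TCP pose, the force, the opening and the grip force at its end, in the units of the state.
- observe(): the state, without advancing time (a new reading comes with each control period).
- snapshot(name): name is "scene" or "top" or "wrist"; returns the picture (480x640x3 uint8, blue, green, red); there is no depth.
- get_calibration(name): a dict with "camera_matrix" (3x3 intrinsics, pixels), "dist" ([k1, k2, p1, p2, k3] as OpenCV has them; the pictures are not rectified), "T" (4x4, takes a point from camera to world coordinates); the wrist camera has in their place "hand_eye" (4x4, takes a point from camera to tool coordinates, whose origin is the TCP and whose axes are the flange's). Camera axes: x right, y up, looking along -z (the intrinsics and any distortion apply to the point x, -y, -z); pixel columns grow to the right and rows downward; lengths in m; the calibration is good to about 2 mm. A picture is of the moment at which its call begins: read the wrist's pose just before it. get_calibration takes no time and is no camera call.
- job_done(): hands the job in; it is judged then, once.
The state is a dict: "time_s": time; "qpos": joint angles; "joint_velocities": joint speeds; "effort": joint torques, N m; "eef_pos": TCP position; "orientation": TCP orientation; "force": force on the tool from outside, world axes, zero at the start; "moment": the same for the moment, N m; "gripper_width": finger opening in m; "grasp_force": force on a finger pad.
Only numpy, scipy, OpenCV 4.12 (cv2) and the standard library are available. Lean on these libraries where they do the work, as an engineer would, in place of code of your own. Each camera call takes 0.05 s, during which the arm holds its last target. There are 200 camera calls.

## Task

Close the green snack box: from behind, gently push its open lid forward past upright until it drops away by its own weight, and let it land on its front catch untouched. Then press its black thumb tab down until the catch clicks and the lid is flat shut, keep pressing it home with about 12 N for a good second to bed the seal, never with more than 20 N, and take the hand away. Leave the egg timer, spice jar and salt shaker beside it where they stand.

Things in the scene. Friction and masses are not known exactly. Their poses are not given: they have to be found in the camera images.
- snack_box: Green tub, 130 mm deep (x) by 170 mm wide (y), rim 108 mm high, fixed on screw feet; origin on the worktop under its middle; z up, +x from the front catch (robot side) to the hinge at the back. The pose is that of the feet: heights are nominal, and tub, hinge, lid and catch together really stand up to 5 mm higher or lower, unmeasured.
- box_lid (a joint): Lid angle, rad: 0 flat shut, 1.57 upright, 2.05 leaning back on its stop (start). Lid about 0.45 kg (varies), stiff damped hinge: it stays where it is left until somewhere between 1.4 and 1.2, then falls by itself in 1 to 4 s and rests on the catch at about 0.08, tab 11 mm proud. Some 5 to 10 N on the tab snap it past the sprung catch to 0, a firm stop, where it stays.
- hinge_nominal (a point): Nominal middle of the hinge line, at x +67 mm, z 110 mm in the box frame (true height up to 5 mm off); axes as the box, hinge along y. The lid is 176 mm wide, 9 mm thick (11 mm in its middle panel). The tip of the black thumb tab is 152 mm from this axis; with the lid open at 2.05 rad it is 78 mm behind the axis and 131 mm above it.
- tab_nominal (a point): Where to press: on top of the black thumb tab (44 mm wide along y, 11 mm beyond the lid edge) at the middle of the lid's front edge, 144 mm from the hinge line. Nominal place with the lid shut, 118.5 mm over the worktop (true height up to 5 mm off); axes as the box. Swung up from its start to upright, the tab rises about 20 mm.
- timer_c (a point): Egg timer, cream base and red ribbed cap, 64 mm wide, 47 mm high, loose, left of the box (its +y side); point at its centre, half-way up.
- jar_c (a point): Spice jar, clear with white cap, 47 mm wide, 98 mm high, loose, right of the box; point at its centre, half-way up.
- salt_c (a point): Salt shaker, 44 mm wide, 90 mm high, loose, right of the box towards its back; point at its centre, half-way up.
Things that resemble listed ones, but are neither listed nor needed, are in the scene too. Leave any orange look-alike of the snack_box alone.

How it is judged:
On the way, in this order (a step that is already met when the one before it is completed fails the run):
1. the lid, pushed past upright, is falling with nothing touching it (between 0.8 and 0.2 rad) (value of joint box_lid between 0.2 and 0.8 rad and contact force between each of the fingers, the arm and snack_box below 0.3 N), for 0.1 s.
2. the lid has landed on its catch and lies there at rest, not yet pressed (under 0.12 rad, over 0.05) (value of joint box_lid between 0.05 and 0.12 rad and contact force between each of the fingers, the arm and snack_box below 0.3 N), for 0.2 s.
3. the lid, flat shut (under 0.03 rad), is pressed home with more than 7 N (value of joint box_lid below 0.03 rad and contact force between any of the fingers, the arm and snack_box above 7 N), for 0.6 s.
At the end, for the whole second after the job is handed in: The lid is flat shut behind its catch (under 0.02 rad) and at rest (value of joint box_lid below 0.02 rad and velocity of joint box_lid below 0.05 rad/s); the robot touches nothing.
It fails at once if the robot presses on the box or its lid with more than 22 N (contact force between any of the fingers, the arm and snack_box above 22 N).
It fails at once if the lid is carried or pushed down by hand instead of falling (touched by the robot between 0.2 and 0.8 rad) (value of joint box_lid between 0.2 and 0.8 rad and contact force between any of the fingers, the arm and snack_box above 1 N).
It fails at once if the egg timer is shifted by more than 15 mm (distance of timer_c from where it was at the start of the episode above 0.015 m).
It fails at once if the spice jar is shifted by more than 15 mm (distance of jar_c from where it was at the start of the episode above 0.015 m).
It fails at once if the salt shaker is shifted by more than 15 mm (distance of salt_c from where it was at the start of the episode above 0.015 m).
It also fails if it takes over 64 s, if anything falls off the work surface, if the arm or the gripper's body presses on something with over 40 N, if the wrist force passes 120 N, or if a joint passes its speed limit or range.

## Working session

There is one attempt and no reset: what is moved stays moved. The work goes in short steps, Python scripts to look and compute and a shell command to move; the robot and the scene stay as the last step left them, time stands still between calls to the robot, and variables do not carry over. Pictures are saved under pics/ and viewed, at most 10 in all, crops included, and the job is handed in when it is done.

```bash
ls; mkdir -p pics; cat > h.py <<'E'
import numpy as np,cv2
from plant import *
def cal(n):
    c=get_calibration(n);return np.array(c["camera_matrix"],float),np.array(c["dist"],float),np.array(c["T"],float)
def onplane(n,uv,z):
    K,d,T=cal(n)
    p=cv2.undistortPoints(np.array(uv,float).reshape(-1,1,2),K,d).reshape(-1,2)
    r=np.c_[p[:,0],-p[:,1],-np.ones(len(p))]@T[:3,:3].T
    z=np.broadcast_to(z,len(p));o=T[:3,3]
    return o+r*((z-o[2])/r[:,2])[:,None]
def proj(n,P):
    K,d,T=cal(n)
    q=(np.array(P,float).reshape(-1,3)-T[:3,3])@T[:3,:3]
    q=q*[1,-1,-1]
    return cv2.projectPoints(q,np.zeros(3),np.zeros(3),K,d)[0].reshape(-1,2)
E
python3 - <<'E'
from h import *
for n in("scene","top"):
    cv2.imwrite(f"pics/{n}0.png",snapshot(n)); print(n,cal(n)[2].round(3).tolist())
o=observe();print(o,tips_ahead)
E
```

```text
pics
scene [[-0.968, 0.174, -0.182, 0.348], [-0.251, -0.72, 0.647, 0.869], [-0.019, 0.671, 0.741, 1.052], [0.0, 0.0, 0.0, 1.0]]
top [[0.026, 0.985, -0.168, 0.432], [-1.0, 0.025, -0.006, 0.023], [-0.002, 0.168, 0.986, 0.978], [0.0, 0.0, 0.0, 1.0]]
{'time_s': 0.1, 'qpos': array([-1.38229139e+00,  3.81103488e-01,  1.29812360e+00, -1.95377634e-06,
        1.46360670e+00, -2.15303021e-01]), 'joint_velocities': array([ 2.18320367e-04, -1.13547320e-03, -3.65511266e-03, -4.31585344e-05,
        1.24099585e-03, -3.71242499e-04]), 'effort': array([ 3.13818957e-03, -4.38653433e+01, -2.24911451e+01,  7.14372704e-02,
        3.41672462e-02, -7.29730755e-05]), 'eef_pos': array([ 0.21605889, -0.50553239,  0.24623371]), 'orientation': array([-6.20527393e-04,  9.79686330e-01,  2.00535059e-01,  7.34366685e-06]), 'force': array([0.3539923 , 0.06466722, 0.20003638]), 'moment': array([ 0.05013192, -0.01317985, -0.00442237]), 'grasp_force': 0.0, 'gripper_width': 0.08768113789629696} 0.008
```

View pics/scene0.png

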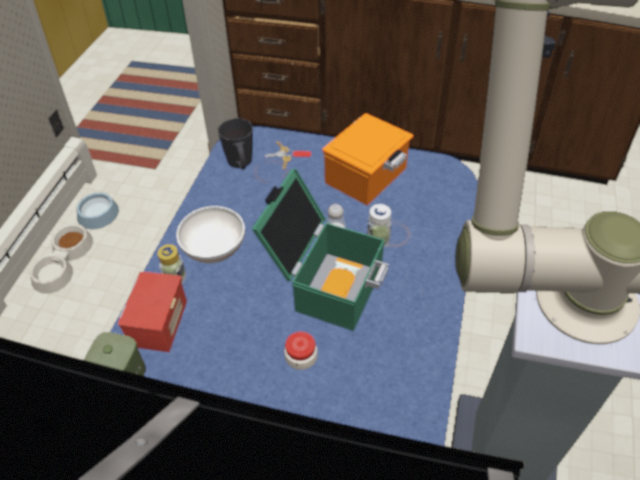

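View pics/top0.png

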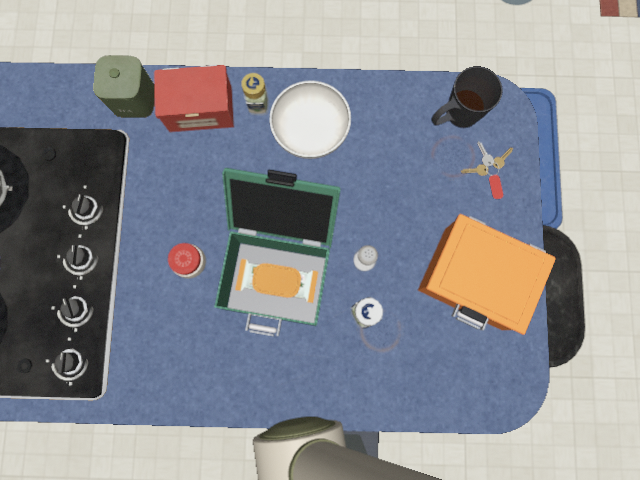

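The scene image shows the open green box with its lid leaning back, tab at about (274,195). In the top view the box rim spans about (217–328, 233–323), the tab is at (282,177), the timer at (185,260), the jar at (368,312) and the salt shaker at (366,258).

```bash
python3 - <<'E'
from h import *
im=cv2.imread("pics/top0.png")[160:350,200:400]
im=cv2.resize(im,None,fx=3,fy=3,interpolation=cv2.INTER_CUBIC)
cv2.imwrite("pics/topcrop.png",im)
E
```

```text
(no output)
```

View pics/topcrop.png

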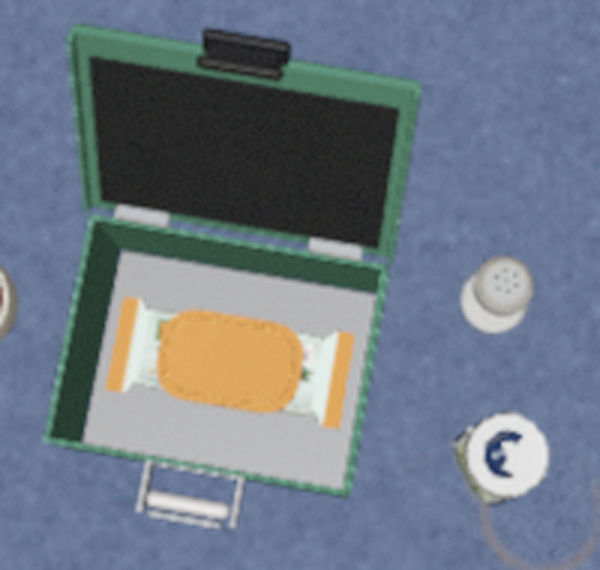

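The crop shows outer rim corners at about (92,217), (387,265), (350,493) and (45,440), lid top corners at (72,28) and (420,86), and the tab tip from (205,31) to (290,43).

```bash
cat >> h.py <<'E'
def Rz(a): return np.array([[np.cos(a),-np.sin(a),0],[np.sin(a),np.cos(a),0],[0,0,1]])
E
python3 - <<'E'
from h import *
from scipy.optimize import least_squares
c=np.array([(92,217),(387,265),(350,493),(45,440),(205,31),(290,43)],float)/3+[200,160]-0.33
B=np.array([(65,85,108),(65,-85,108),(-65,-85,108),(-65,85,108),(67-78,22,241),(67-78,-22,241)])/1000.
B[4:,0]=.067+.078
W=np.ones((6,1))
f=lambda p:np.r_[(proj("top",B@Rz(p[2]).T+[p[0],p[1],p[3]])-c).ravel(),p[3]/.003]
s=least_squares(f,[.43,.05,0,0]);p=s.x
print(p,s.fun.reshape(-1)[:12].reshape(-1,2).round(1))
P=onplane("top",c[:4],.108);print(P.round(4),np.linalg.norm(P-np.roll(P,-1,0),axis=1))
R=Rz(p[2]);g=lambda v:(R@np.array(v)+[p[0],p[1],0]).round(4)
print("hinge",g([.067,0,.11]),"tab open",g([.145,0,.241]),"tab shut",g([.067-.144,0,.1185]))
# salt, jar, timer, bowl
q=np.array([(366,258),(368,312),(185,260)]);print(onplane("top",q,[.09,.098,.047]).round(3))
print(onplane("top",[(310,119),(310,157)],[.03,.03]).round(3))
# scene check
t=proj("scene",[g([.145,0,.241]),g([-.065,-.085,.108]),g([.065,.085,.108])]);print("scene",t.round(0))
E
```

```text
[ 0.52253456  0.10503997 -0.14231119 -0.00231827] [[-0.  -0.3]
 [ 0.1  0.1]
 [-0.5  0.7]
 [ 0.4  1. ]
 [-0.5 -1.1]
 [ 0.6 -0.3]]
[[0.598  0.1795 0.108 ]
 [0.5747 0.0118 0.108 ]
 [0.4472 0.0293 0.108 ]
 [0.4718 0.1987 0.108 ]] [0.16929242 0.12864907 0.17120959 0.12761892]
hinge [0.5889 0.0955 0.11  ] tab open [0.6661 0.0845 0.241 ] tab shut [0.4463 0.116  0.1185]
[[ 0.562 -0.053  0.09 ]
 [ 0.469 -0.057  0.098]
 [ 0.556  0.269  0.047]]
[[0.838 0.052 0.03 ]
 [0.762 0.05  0.03 ]]
scene [[267. 193.]
 [383. 240.]
 [291. 282.]]
```

The box fit is sub-pixel: yaw -0.142, hinge at (0.589, 0.0955). First I raise the tool, turn it square to the box and close the fingers.

```bash
python3 -m creep '[[0,0,-0.1,0,0,1,255],[0,0,-0.1,0,0,1,255],[0,0,0,0,0,1,255],[0,0,0,0,0,1,255],[0,0,0,0,0,1,255],[0,0,0,0,0,1,255],[0,0,0,0,0,0.83,255],[0,0,0,0,0,0,255]]' 10
```

```text
time_s: 1.1
eef_pos: [0.216, -0.5057, 0.3464]
orientation: [-0.0, 0.997, -0.071, -0.0]
force: [-0.2, -0.7, -0.6]
gripper_width: 0.0098
grasp_force: 0.0
```

```bash
python3 -m creep '[[0.062,-0.1,0,0,0,0,255],[0.062,-0.1,0,0,0,0,255],[0.062,-0.1,0,0,0,0,255],[0.062,-0.1,0,0,0,0,255],[0.062,-0.1,0,0,0,0,255],[0.062,-0.1,0,0,0,0,255],[0.062,-0.1,0,0,0,0,255],[0.062,-0.1,0,0,0,0,255],[0.062,-0.1,0,0,0,0,255],[0.062,-0.1,0,0,0,0,255],[0.062,-0.1,0,0,0,0,255],[0.062,-0.1,0,0,0,0,255]]'
```

```text
time_s: 2.6
eef_pos: [0.6705, 0.037, 0.3465]
orientation: [0.0, 0.998, -0.07, -0.0]
force: [0.0, -1.0, 0.1]
gripper_width: 0.0004
grasp_force: 0.0
```

```bash
python3 -m creep '[[0.062,-0.1,0,0,0,0,255],[0,0,0,0,0,0,255],[0,0,0,0,0,0,255]]'; python3 - <<'E'
from h import *
cv2.imwrite("pics/top1.png",snapshot("top"));print(observe()["qpos"])
E
```

```text
time_s: 2.98
eef_pos: [0.7073, 0.0801, 0.3464]
orientation: [0.0, 0.997, -0.071, -0.0]
force: [-0.4, -1.2, -0.2]
gripper_width: 0.0008
grasp_force: 0.0
[-5.37839593e-02  6.81765105e-01  4.88183874e-01 -2.60356425e-04
  1.97155180e+00  1.65972035e+00]
```

```bash
python3 -m creep '[[0,0,0.06,0,0,0,255],[0,0,0.06,0,0,0,255],[0,0,0.06,0,0,0,255],[0,0,0.06,0,0,0,255],[0,0,0.006,0,0,0,255],[-0.02,0,0,0,0,0,255],[0,0,0,0,0,0,255],[0,0,0,0,0,0,255]]'; python3 - <<'E'
from h import *
im=snapshot("scene");cv2.imwrite("pics/sc2.png",cv2.resize(im[60:340,200:500],None,fx=2,fy=2,interpolation=cv2.INTER_CUBIC))
E
```

```text
time_s: 4.03
eef_pos: [0.6978, 0.0814, 0.225]
orientation: [-0.0, 0.997, -0.071, 0.001]
force: [0.3, 0.1, 0.3]
gripper_width: 0.0005
grasp_force: 0.0
```

View pics/sc2.png

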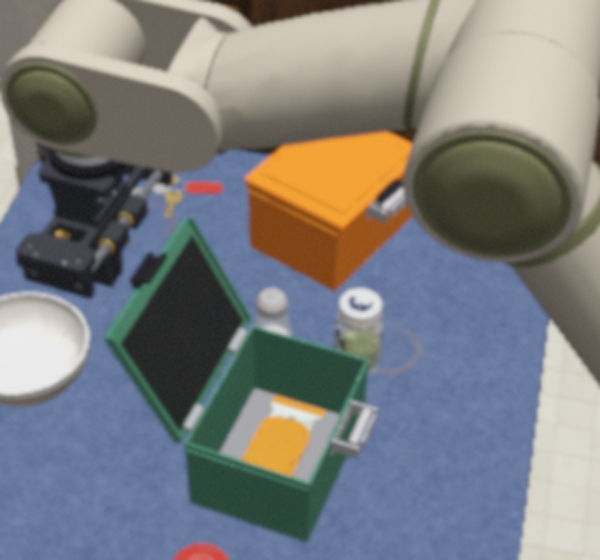

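The fingers are behind the lid, tub and lid unmoved. I'll push gently towards the robot.

```bash
python3 -m creep '[[-0.02,0,0,0,0,0,255],[-0.01,0,0,0,0,0,255],[-0.01,0,0,0,0,0,255],[-0.01,0,0,0,0,0,255],[-0.01,0,0,0,0,0,255],[-0.01,0,0,0,0,0,255]]'
```

```text
time_s: 4.82
eef_pos: [0.6627, 0.0868, 0.2241]
orientation: [0.0, 0.997, -0.071, 0.0]
force: [3.3, -0.2, 1.9]
gripper_width: 0.0005
grasp_force: 1.4
```

```bash
python3 -m creep '[[-0.01,0,0,0,0,0,255],[-0.01,0,0,0,0,0,255],[-0.01,0,0,0,0,0,255],[-0.01,0,0,0,0,0,255]]'
```

```text
time_s: 5.32
eef_pos: [0.6426, 0.0897, 0.2236]
orientation: [-0.0, 0.997, -0.071, -0.0]
force: [2.0, 0.2, 1.1]
gripper_width: 0.0004
grasp_force: 0.9
```

```bash
python3 -m creep '[[-0.01,0,0,0,0,0,255],[-0.01,0,0,0,0,0,255],[-0.01,0,0,0,0,0,255],[-0.01,0,0,0,0,0,255],[-0.01,0,0,0,0,0,255],[-0.01,0,0,0,0,0,255],[-0.01,0,0,0,0,0,255],[-0.01,0,0,0,0,0,255],[-0.01,0,0,0,0,0,255],[-0.01,0,0,0,0,0,255]]'
```

```text
time_s: 6.58
eef_pos: [0.5932, 0.0968, 0.2237]
orientation: [-0.0, 0.997, -0.071, -0.0]
force: [1.6, 0.0, -0.5]
gripper_width: 0.0009
grasp_force: 0.5
```

```bash
python3 -m creep '[[-0.01,0,0,0,0,0,255],[-0.01,0,0,0,0,0,255]]'
```

```text
time_s: 6.82
eef_pos: [0.5832, 0.0982, 0.2236]
orientation: [0.0, 0.997, -0.071, -0.0]
force: [0.8, 0.4, -0.7]
gripper_width: 0.0005
grasp_force: 0.3
```

```bash
python3 -m creep '[[-0.01,0,0,0,0,0,255],[-0.01,0,0,0,0,0,255]]'
```

```text
time_s: 7.08
eef_pos: [0.5734, 0.0996, 0.2237]
orientation: [0.0, 0.997, -0.071, -0.0]
force: [0.4, -0.5, -0.4]
gripper_width: 0.0004
grasp_force: 0.2
```

```bash
python3 -m creep '[[-0.01,0,0,0,0,0,255],[-0.01,0,0,0,0,0,255]]'; python3 - <<'E'
from h import *
im=snapshot("scene");cv2.imwrite("pics/sc3.png",cv2.resize(im[60:340,200:500],None,fx=2,fy=2,interpolation=cv2.INTER_CUBIC))
E
```

```text
time_s: 7.32
eef_pos: [0.5635, 0.1011, 0.2238]
orientation: [-0.0, 0.997, -0.071, -0.0]
force: [0.3, 0.8, 0.6]
gripper_width: 0.0006
grasp_force: 0.0
```

View pics/sc3.png

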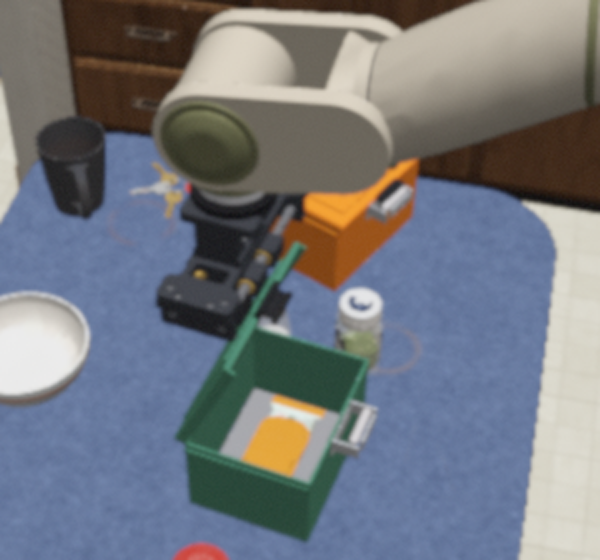

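The lid is now past upright (tab at about (275,305) in the crop) and the finger force is zero, so it is beginning to fall. I'll stay put briefly and check.

```bash
python3 -m creep '[[0,0,0,0,0,0,255],[0,0,0,0,0,0,255],[0,0,0,0,0,0,255],[0,0,0,0,0,0,255]]'; python3 - <<'E'
from h import *
im=snapshot("scene");cv2.imwrite("pics/sc4.png",cv2.resize(im[60:340,200:500],None,fx=2,fy=2,interpolation=cv2.INTER_CUBIC))
E
```

```text
time_s: 7.88
eef_pos: [0.5639, 0.101, 0.2237]
orientation: [-0.0, 0.997, -0.071, -0.0]
force: [-0.3, -0.0, 0.3]
gripper_width: 0.0006
grasp_force: 0.0
```

View pics/sc4.png

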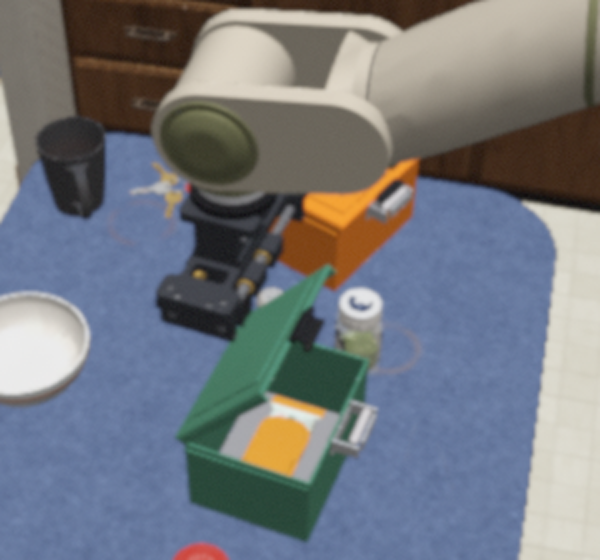

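The lid is falling freely, tab at about (305,330), clear of the fingers. I'll wait for it to land.

```bash
python3 -m creep '[[0,0,0,0,0,0,255],[0,0,0,0,0,0,255],[0,0,0,0,0,0,255],[0,0,0,0,0,0,255],[0,0,0,0,0,0,255],[0,0,0,0,0,0,255],[0,0,0,0,0,0,255],[0,0,0,0,0,0,255],[0,0,0,0,0,0,255],[0,0,0,0,0,0,255],[0,0,0,0,0,0,255],[0,0,0,0,0,0,255]]'; python3 -m creep '[[0,0,0,0,0,0,255],[0,0,0,0,0,0,255],[0,0,0,0,0,0,255],[0,0,0,0,0,0,255],[0,0,0,0,0,0,255],[0,0,0,0,0,0,255],[0,0,0,0,0,0,255],[0,0,0,0,0,0,255],[0,0,0,0,0,0,255],[0,0,0,0,0,0,255],[0,0,0,0,0,0,255],[0,0,0,0,0,0,255]]'; python3 - <<'E'
from h import *
im=snapshot("scene");cv2.imwrite("pics/sc5.png",cv2.resize(im[150:340,260:460],None,fx=3,fy=3,interpolation=cv2.INTER_CUBIC))
o=observe()
print(o["eef_pos"],o["force"])
R=Rz(-.1423)
d=(np.array([.4463,.116,0])-o["eef_pos"])@R; print("box-frame delta to tab",d)
E
```

```text
time_s: 9.43
eef_pos: [0.5639, 0.101, 0.2238]
orientation: [0.0, 0.997, -0.071, 0.0]
force: [-0.2, 0.5, -0.8]
gripper_width: 0.0006
grasp_force: 0.0
time_s: 10.92
eef_pos: [0.5638, 0.101, 0.2237]
orientation: [0.0, 0.997, -0.071, -0.0]
force: [-0.1, 0.5, 0.1]
gripper_width: 0.0006
grasp_force: 0.0
[0.56384755 0.10099774 0.22377514] [-0.03771822 -0.40762214 -0.2491423 ]
box-frame delta to tab [-0.11848706 -0.00181999 -0.22377514]
```

View pics/sc5.png

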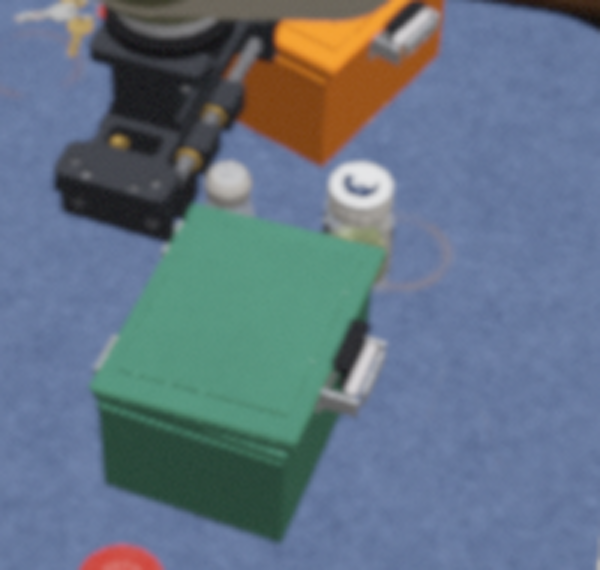

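The lid has landed on its catch, with the tab at about (350,348) beside the silver bail. Moving the hand over the tab and down to 15 mm above it.

```bash
python3 -m creep '[[-0.058,0.0036,0,0,0,0,255],[-0.058,0,0,0,0,0,255],[-0.058,0,0,0,0,0,255],[-0.06,0,0,0,0,0,255],[0,0,0,0,0,0,255],[0,0,0.05,0,0,0,255],[0,0,0.05,0,0,0,255],[0,0,0.04,0,0,0,255],[0,0,0,0,0,0,255],[0,0,0,0,0,0,255]]'; python3 - <<'E'
from h import *
im=snapshot("scene");cv2.imwrite("pics/sc6.png",cv2.resize(im[150:340,260:460],None,fx=3,fy=3,interpolation=cv2.INTER_CUBIC))
E
```

```text
time_s: 12.22
eef_pos: [0.4487, 0.1157, 0.1544]
orientation: [-0.0, 0.997, -0.071, 0.001]
force: [0.3, -0.5, 0.4]
gripper_width: 0.0007
grasp_force: 0.0
```

View pics/sc6.png

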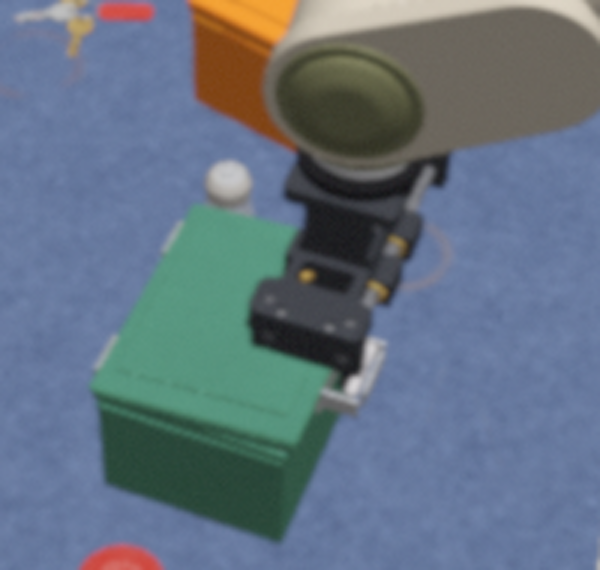

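The gripper sits over the tab, not touching (forces about zero). Descending in small steps.

```bash
python3 -m creep '[[0,0,0.006,0,0,0,255],[0,0,0.006,0,0,0,255],[0,0,0.006,0,0,0,255],[0,0,0.004,0,0,0,255],[0,0,0,0,0,0,255]]'
```

```text
time_s: 12.9
eef_pos: [0.4477, 0.1158, 0.1426]
orientation: [-0.0, 0.997, -0.071, -0.0]
force: [0.5, 0.8, 0.1]
gripper_width: 0.0005
grasp_force: 0.0
```

```bash
python3 -m creep '[[0,0,0.004,0,0,0,255],[0,0,0,0,0,0,255]]'
```

```text
time_s: 13.15
eef_pos: [0.4479, 0.1158, 0.1409]
orientation: [-0.0, 0.997, -0.071, 0.0]
force: [-0.2, -0.6, 1.3]
gripper_width: 0.0003
grasp_force: 0.7
```

```bash
python3 -m creep '[[0,0,0.004,0,0,0,255],[0,0,0,0,0,0,255]]'
```

```text
time_s: 13.4
eef_pos: [0.4477, 0.1158, 0.1389]
orientation: [-0.0, 0.997, -0.071, 0.0]
force: [-1.1, 0.4, 4.1]
gripper_width: 0.0002
grasp_force: 1.8
```

```bash
python3 -m creep '[[0,0,0.003,0,0,0,255],[0,0,0,0,0,0,255]]'
```

```text
time_s: 13.65
eef_pos: [0.4477, 0.1158, 0.137]
orientation: [0.0, 0.997, -0.071, -0.0]
force: [-1.6, -0.3, 1.2]
gripper_width: 0.0006
grasp_force: 0.3
```

```bash
python3 -m creep '[[0,0,0.003,0,0,0,255],[0,0,0,0,0,0,255]]'
```

```text
time_s: 13.9
eef_pos: [0.4478, 0.1158, 0.1355]
orientation: [0.0, 0.997, -0.071, -0.0]
force: [-0.2, 0.2, -0.4]
gripper_width: 0.0002
grasp_force: 0.0
```

```bash
python3 -m creep '[[0,0,0.003,0,0,0,255],[0,0,0,0,0,0,255]]'
```

```text
time_s: 14.15
eef_pos: [0.4478, 0.1158, 0.1341]
orientation: [0.0, 0.997, -0.071, -0.0]
force: [0.2, -0.5, 0.1]
gripper_width: 0.0006
grasp_force: 0.0
```

The catch has clicked and the lid dropped away from the finger; following it down.

```bash
python3 -m creep '[[0,0,0.002,0,0,0,255],[0,0,0.002,0,0,0,255],[0,0,0,0,0,0,255]]'
```

```text
time_s: 14.52
eef_pos: [0.4478, 0.1158, 0.1322]
orientation: [-0.0, 0.997, -0.071, -0.0]
force: [-0.0, -0.3, 0.5]
gripper_width: 0.0003
grasp_force: 0.0
```

```bash
python3 -m creep '[[0,0,0.002,0,0,0,255],[0,0,0,0,0,0,255]]'
```

```text
time_s: 14.78
eef_pos: [0.4478, 0.1158, 0.1312]
orientation: [0.0, 0.997, -0.071, -0.0]
force: [-0.0, 0.1, -0.1]
gripper_width: 0.0003
grasp_force: 0.0
```

```bash
python3 -m creep '[[0,0,0.001,0,0,0,255],[0,0,0,0,0,0,255]]'
```

```text
time_s: 15.02
eef_pos: [0.4478, 0.1158, 0.1307]
orientation: [0.0, 0.997, -0.071, -0.0]
force: [-0.8, 0.1, -0.7]
gripper_width: 0.0008
grasp_force: 0.0
```

```bash
python3 -m creep '[[0,0,0.001,0,0,0,255],[0,0,0,0,0,0,255]]'
```

```text
time_s: 15.28
eef_pos: [0.4478, 0.1158, 0.1302]
orientation: [-0.0, 0.997, -0.071, -0.0]
force: [-0.4, 0.0, 0.1]
gripper_width: 0.0006
grasp_force: 0.0
```

```bash
python3 -m creep '[[0,0,0.001,0,0,0,255],[0,0,0,0,0,0,255]]'
```

```text
time_s: 15.52
eef_pos: [0.4478, 0.1158, 0.1301]
orientation: [-0.0, 0.997, -0.071, 0.0]
force: [-1.4, -0.5, 5.5]
gripper_width: 0.0001
grasp_force: 2.4
```

```bash
python3 -m creep '[[0,0,0.001,0,0,0,255],[0,0,0,0,0,0,255]]'
```

```text
time_s: 15.78
eef_pos: [0.4478, 0.1158, 0.13]
orientation: [0.0, 0.997, -0.071, 0.0]
force: [-3.7, -0.3, 9.8]
gripper_width: 0.0004
grasp_force: 5.1
```

```bash
python3 -m creep '[[0,0,0.0005,0,0,0,255],[0,0,0,0,0,0,255],[0,0,0,0,0,0,255]]'
```

```text
time_s: 16.15
eef_pos: [0.4478, 0.1158, 0.1299]
orientation: [0.0, 0.997, -0.071, 0.0]
force: [-4.0, -0.7, 12.1]
gripper_width: 0.0006
grasp_force: 6.3
```

```bash
python3 -m creep '[[0,0,0,0,0,0,255],[0,0,0,0,0,0,255],[0,0,0,0,0,0,255],[0,0,0,0,0,0,255],[0,0,0,0,0,0,255],[0,0,0,0,0,0,255],[0,0,0,0,0,0,255],[0,0,0,0,0,0,255]]'
```

```text
time_s: 17.15
eef_pos: [0.4478, 0.1158, 0.1299]
orientation: [0.0, 0.997, -0.071, 0.001]
force: [-4.9, -0.7, 12.3]
gripper_width: 0.0004
grasp_force: 6.3
```

It has held 12 N for over a second. Each finger pad carries only about 6.3 N, so I'll add a little, still well below 20 N, to clear 7 N on a single finger too.

```bash
python3 -m creep '[[0,0,0.0005,0,0,0,255],[0,0,0,0,0,0,255],[0,0,0,0,0,0,255]]'
```

```text
time_s: 17.52
eef_pos: [0.4479, 0.1159, 0.1299]
orientation: [0.0, 0.997, -0.071, 0.001]
force: [-4.9, -0.9, 15.7]
gripper_width: 0.0003
grasp_force: 7.5
```

```bash
python3 -m creep '[[0,0,0,0,0,0,255],[0,0,0,0,0,0,255],[0,0,0,0,0,0,255],[0,0,0,0,0,0,255],[0,0,0,0,0,0,255],[0,0,0,0,0,0,255],[0,0,0,0,0,0,255],[0,0,0,0,0,0,255]]'
```

```text
time_s: 18.52
eef_pos: [0.4479, 0.1159, 0.1299]
orientation: [0.0, 0.997, -0.071, 0.001]
force: [-5.6, -0.7, 14.9]
gripper_width: 0.0002
grasp_force: 7.5
```

Now lifting away, clear of the box and catch.

```bash
python3 -m creep '[[0,0,-0.005,0,0,0,255],[0,0,-0.02,0,0,0,255],[0,0,-0.06,0,0,0,255],[0,0,-0.08,0,0,0,255],[0,0,-0.08,0,0,0,255],[-0.08,0,-0.05,0,0,0,255],[-0.08,0,0,0,0,0,255],[0,0,0,0,0,0,255],[0,0,0,0,0,0,255],[0,0,0,0,0,0,255]]'; python3 - <<'E'
from h import *
im=snapshot("scene");cv2.imwrite("pics/sc7.png",cv2.resize(im[150:390,240:460],None,fx=2.5,fy=2.5,interpolation=cv2.INTER_CUBIC))
E
```

```text
time_s: 19.77
eef_pos: [0.3694, 0.127, 0.2761]
orientation: [0.0, 0.997, -0.071, -0.0]
force: [0.3, -0.1, -0.4]
gripper_width: 0.0007
grasp_force: 0.0
```

View pics/sc7.png

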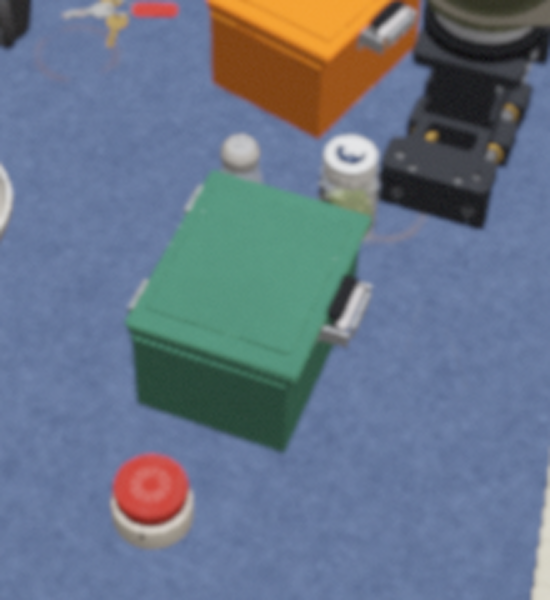

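The lid is flat shut (tab at about (343,300), level with the bail). The hand is clear, and the timer, jar and salt shaker stand where they were.

```bash
python3 -c "
from plant import job_done
print(job_done())"
```

```text
the job is handed in; nothing more can be done
None
```

The job is handed in, verdict not returned: the lid fell freely onto its catch and clicked shut; I held it for over a second at about 12 N, then another second at about 15–16 N (my choice, so each finger also passed 7 N), and withdrew the hand, with the timer, jar and salt shaker where they stood.

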